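# Start a crank bolt in its threaded boss without cross-threading it

### The job

Start the red crank bolt of the strap clamp in its threaded boss the careful way: swing the crank backward (anticlockwise seen from above) with the bolt free to sink, until you feel it drop into the thread entry, then turn it forward (clockwise) one full turn. Finish still holding the crank's black grip between the fingers, with the bolt started that one turn; leave the tools and parts lying around where they are.

Things in the scene. Friction and masses are not known exactly. Their poses are not given: they have to be found in the camera images.
- fixture: Strap-clamp fixture fixed to the bench: grey base plate 110 x 200 x 14 mm (x by y), steel strap (top 80 mm above the bench) over a dark heel block (+y end) and a blue bearing housing (-y end). Origin on the bench under the plate's centre, z up. The bolt stands upright on the z line through the origin and is guided by the strap's hole: it cannot tilt.
- boss_top (a point): Centre of the rim of the dark round threaded boss, 60 mm across, under the strap round the bolt's foot; 56 mm above the bench, on the bolt's axis. A lug on the bolt rides on this rim at the start. Where round the rim the thread entry (a gap) lies is different each time and not told by this point's axes.
- grip: The crank's black upright grip: round, 18 mm in diameter, 48 mm tall, revolves freely about its own upright axis. Origin at the centre of its lower end, on the red crank arm (20 mm wide, 10 mm thick), 60 mm from the bolt's axis; 124.5 mm above the bench at the start, sinking with the bolt. z up.
- crank (a joint): Turn of bolt and crank, rad; grows forward (clockwise from above). At 0 the arm points from the axis along the fixture's -x; at v the grip lies in direction pi - v (anticlockwise from +x) in the fixture's frame. Friction 0.08 N m (1.5 N at the grip); stays where left. From the start the drop comes 0.4 to 1.8 rad backward; forward, before it, the lug binds on a burr within 2 rad.
- travel (a joint): How far the bolt has sunk, m; 0 at the start, lug on the rim. The bolt weighs 6 to 8 N and slides freely unless a firm grip carries it. Over the entry it drops 9 to 10.5 mm if free to; a stop there ends the backward turn within 0.6 rad of the drop. Then a right-hand thread: sinks 14 mm a turn, 1 mm play. One turn after the drop it reads 23 to 25 mm; thread ends at 1.3 turns.
- bolt_head (a point): Centre of the top of the bolt's hexagon head, 22 mm across, on the bolt's axis at the crank's inner end; 131 mm above the bench at the start, 7 mm above the grip's lower end. Sinks with the bolt.
- parts_brush: Loose flat brush with wooden handle, 180 mm long; a bystander.
- circlip_pliers: Loose pliers with red handles, 201 mm long, left of the fixture; a bystander.
- driver_red: Loose screwdriver with red handle, 204 mm long, left behind the fixture; a bystander.

How it is judged:
By the outcome, as a careful person would: the job done as asked, in the order asked, and still so for the second after the job is handed in, while the arm keeps its last pose, push and grip.
It also fails if it takes over 64 s, if anything falls off the work surface, if the arm or the gripper's body presses on something with over 40 N, if the wrist force passes 120 N, or if a joint passes its speed limit or range.

### The arm

A 6-joint arm with a two-finger parallel gripper is mounted at the origin on a cart in front of the work surface, level with it; the furniture and walls round the work are solid. World frame = base frame: x ahead of the robot, y to its left, z up, the work surface at z = 0. Lengths are in m, angles in rad, forces in N, time in s.
With the tool pointing down it reaches from about 0.15 to 0.775 m from the base axis. Payload 6.1 kg.
Tool frame: the origin (TCP) lies midway between the tips of the shut fingers; the grasp point (between the pads) lies 19 mm behind it; z points along the fingers, y is the line along which they close (so a half turn about z gives the same grasp; the last joint's range is limited). The gripper opens to 85 mm and grips with 20 to 120 N. Pads are 22 mm wide; open, the fingers measure 114 mm over their backs; the gripper's body (76 mm by 85 mm) begins 54 mm behind the grasp point. The pads swing forward as they close: fully open they stand 13 mm farther back than shut.
Start: joints at [-1.17, 0.126, -0.04, 1.405, 0, 1.571], TCP at [0.205, -0.483, 0.231] pointing down, gripper open.
Joint ranges: [-2.72, 2.72], [-0.95, 1.95], [-1.27, 1.35], [-1.78, 2.02], [-1.46, 1.47], [-3.14, 3.14]. Speed limits (rad/s): [2.39, 2.39, 3.01, 3.14, 3.14, 3.14].

### API

Orientations are given as a unit quaternion [x, y, z, w].
In Python, from cell import robot gives the robot as it stands.
- The arm moves only by the shell command python3 -m creep 'ROWS' [FORCE]. ROWS is JSON, one flat list of numbers, 5 for each row, row after row: the opening, from 0 (shut) to 1 (fully open), then the shift along the tool's x, y, z in units of 40 mm (1.0 is 40 mm), then the turn about the tool's z in units of 5 degrees (1.0 is 5 degrees). In form: [hand, dx, dy, dz, spin, hand, dx, dy, dz, spin, ...]. A call has exactly 8 rows; each row is the pose to reach, as a shift and turn from the pose commanded when the call began, along the tool's axes at that moment; what a row does not reach only later rows make up. A row lasts 1/8 s, in which the tool goes at most 62.5 mm and 10.7 degrees, less where a joint would pass 70% of its speed; a pose out of reach is approached as far as the arm can. A call with a gripper value outside its range is refused whole. The fingers move at their own pace and stop on an object; FORCE is the grip in N (left out, the last holds). Time passes only in rows, so rows that repeat a pose let the fingers close, or fill a call up. It gives the time, the measured TCP pose, the force, the opening and the grip force at its end, in the units of the state.
- robot.state(): the state, without advancing time (a new reading comes with each control period).
- robot.get_image(name): name is "scene" or "top" or "wrist"; returns (picture, depth): 384x512x3 uint8, red, green, blue; 384x512 float32, m along the optical axis (not along the pixel's ray), 0 where there is no reading.
- robot.calibration(name): a dict with "intrinsics" (3x3 intrinsics, pixels), "R" (3x3) and "t" (3): a world point X has camera coordinates R X + t; the wrist camera has in their place "hand_eye" (4x4, takes a point from camera to tool coordinates, whose origin is the TCP and whose axes are the flange's). Camera axes: x right, y down, z forward; pixel columns grow to the right and rows downward; lengths in m; the calibration is good to about 2 mm. A picture is of the moment at which its call begins: read the wrist's pose just before it. calibration takes no time and is no camera call.
- robot.close_job(): hands the job in; it is judged then, once.
The state is a dict: "t": time; "joint_pos": joint angles; "dq": joint speeds; "joint_efforts": joint torques, N m; "tcp_pos": TCP position; "ee_rot": TCP orientation; "force": force on the tool from outside, world axes, zero at the start; "torque": the same for the moment, N m; "grip_width": finger opening in m; "gripper_force": force on a finger pad.
Only numpy, scipy, OpenCV 4.12 (cv2) and the standard library are available. Lean on these libraries where they do the work, as an engineer would, in place of code of your own. Each camera call takes 0.05 s, during which the arm holds its last target. There are 200 camera calls.

## Working session

There is one attempt and no reset: what is moved stays moved. The work goes in short steps, Python scripts to look and compute and a shell command to move; the robot and the scene stay as the last step left them, time stands still between calls to the robot, and variables do not carry over. Pictures are saved under pics/ and viewed, at most 10 in all, crops included, and the job is handed in when it is done.

```bash
mkdir -p pics; ls; python3 - <<'E'
from cell import robot
import cv2,numpy as np
print(robot.state())
ims=[]
for n in("scene","top"):
    p,d=robot.get_image(n); np.savez(f'pics/{n}0.npz',p=p,d=d)
    cv2.imwrite(f'pics/{n}0.png',p[:,:,::-1]); c=robot.calibration(n); print(n,c)
print(robot.calibration("wrist"))
E
```

```text
pics
{'t': 0.0, 'joint_pos': array([-1.16999149e+00,  1.26378034e-01, -4.06445948e-02,  1.40541727e+00,
        2.96642317e-06,  1.57076332e+00]), 'dq': array([ 1.99542039e-03,  1.57507034e-03, -6.26737928e-05,  2.65313796e-04,
       -7.53190218e-04,  6.11244020e-04]), 'joint_efforts': array([ 2.88685590e-05, -4.35917222e+01,  3.52922058e+01,  1.73417054e-02,
       -1.23675268e-04, -1.31187920e-05]), 'tcp_pos': array([ 0.20466598, -0.48299414,  0.23051277]), 'ee_rot': array([ 9.79982933e-01,  1.99079820e-01, -1.62120749e-04, -8.05636175e-04]), 'force': array([-0.35490271, -0.02754576,  0.26638611]), 'torque': array([-0.02559674, -0.03326907, -0.05098758]), 'gripper_force': 0.0, 'grip_width': 0.08583218297150924}
scene {'intrinsics': array([[468.80280717,   0.        , 254.27157786],
       [  0.        , 468.80280717, 198.65348869],
       [  0.        ,   0.        ,   1.        ]]), 'R': array([[-0.90448411, -0.42644779, -0.007126  ],
       [-0.27481257,  0.59548445, -0.75490153],
       [ 0.32616952, -0.68083813, -0.65579943]]), 't': array([0.5812429 , 0.14379022, 0.9570127 ])}
[... 199 characters left out ...]
, -0.99927008,  0.02539494],
       [-0.99294272, -0.03126437, -0.11439975],
       [ 0.1151102 , -0.02195101, -0.99311016]]), 't': array([0.13583374, 0.58847299, 1.04934881])}
{'intrinsics': array([[319.67229832,   0.        , 258.74524679],
       [  0.        , 319.67229832, 188.300079  ],
       [  0.        ,   0.        ,   1.        ]]), 'hand_eye': array([[ 3.80309173e-04, -9.62924579e-01, -2.69770476e-01,
         6.83998604e-02],
       [ 9.99999614e-01,  1.52703384e-04,  8.64687598e-04,
         7.29246446e-04],
       [-7.91434077e-04, -2.69770701e-01,  9.62924266e-01,
        -1.42645074e-01],
       [ 0.00000000e+00,  0.00000000e+00,  0.00000000e+00,
         1.00000000e+00]])}
```

View pics/top0.png

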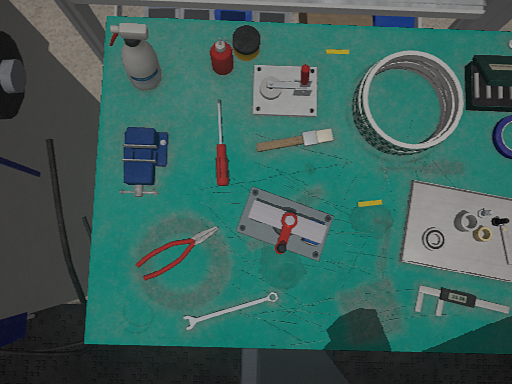

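View pics/scene0.png

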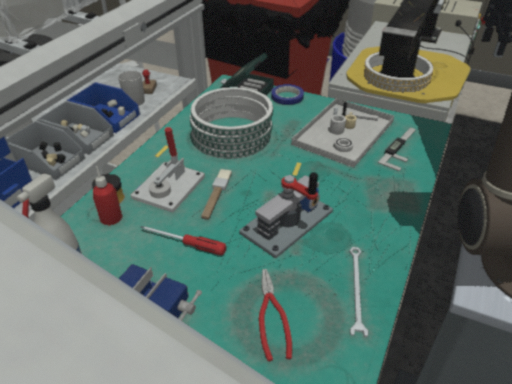

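The top view shows the fixture at about (285,222), the red hex head near (290,217) and the black grip near (281,247). The scene view shows the grip upright at about (313,183).

```bash
cat > h.py <<'E'
import numpy as np,cv2
from cell import robot
def ray(n,u,v):
    c=robot.calibration(n); d=c["R"].T@np.linalg.inv(c["intrinsics"])@np.array([u,v,1.]); return -c["R"].T@c["t"],d
def onz(n,u,v,z):
    o,d=ray(n,u,v); return o+d*(z-o[2])/d[2]
def pts(n,d):
    c=robot.calibration(n); v,u=np.mgrid[:384,:512]
    X=np.linalg.inv(c["intrinsics"])@np.stack([u.ravel(),v.ravel(),np.ones(u.size)])*d.ravel()
    return (c["R"].T@(X-c["t"][:,None])).T.reshape(384,512,3)
E
python3 - <<'E'
from h import *
a=np.load('pics/top0.npz');p=a['p'];P=pts('top',a['d'])
im=cv2.resize(p[180:265,230:345],None,fx=6,fy=6,interpolation=cv2.INTER_CUBIC)[:,:,::-1]
b=np.load('pics/scene0.npz');im2=cv2.resize(b['p'][165:255,235:335],None,fx=5,fy=5,interpolation=cv2.INTER_CUBIC)[:,:,::-1]
out=np.zeros((600,800,3),np.uint8);out[:510,:690]=im
cv2.imwrite('pics/c1.png',out[:510,:690]);cv2.imwrite('pics/c2.png',im2)
Q=pts('scene',b['d'])
pi=p.astype(int); v,u=np.mgrid[:384,:512]
roi=(u>265)&(u<310)&(v>203)&(v<260)
black=roi&(pi.max(2)<45)&(P[...,2]>.15)
print('top grip',black.sum(),np.median(P[black],0),u[black].mean(),v[black].mean())
red=roi&(pi[...,0]>110)&(pi[...,1]<70)
hi=red&(P[...,2]>.1); print('red z',np.percentile(P[hi][:,2],[5,50,95]))
hd=hi&(v<228);print('head',hd.sum(),P[hd].mean(0),u[hd].mean(),v[hd].mean())
q=b['p'].astype(int);r2=(u>300)&(u<325)&(v>165)&(v<200)&(q.max(2)<45)
print('scene grip',r2.sum(),Q[r2].mean(0),np.percentile(Q[r2],[5,95],axis=0))
# plate orientation
grey=(u>232)&(u<340)&(v>183)&(v<262)&(P[...,2]>.006)&(P[...,2]<.022)
print(grey.sum(),cv2.minAreaRect(P[grey][:,:2].astype(np.float32)))
E
```

```text
top grip 25 [0.46146074 0.10655989 0.17117208] 281.48 248.04
red z [0.12140795 0.12409013 0.12716335]
head 113 [0.51979492 0.0892015  0.12423361] 288.53982300884957 220.52212389380531
scene grip 137 [0.46074479 0.11204021 0.1509819 ] [[0.45506107 0.10756367 0.12899003]
 [0.46676896 0.1148556  0.17117073]]
2365 ((0.5219773650169373, 0.07952746003866196), (0.2333396077156067, 0.17462852597236633), 89.46070861816406)
```

View pics/c1.png

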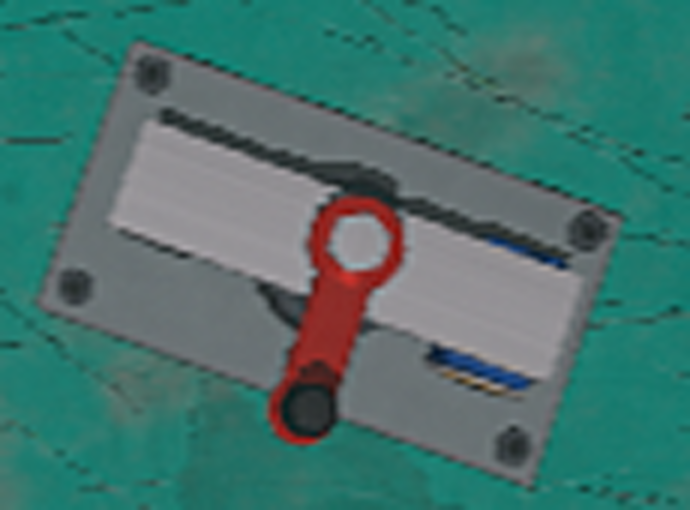

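The crop shows the hex head centred at (289.7,220.2), the grip top at (281.3,248.2), and the plate corners at crop (137,42), (622,215), (533,486) and (42,305).

```bash
python3 - <<'E'
from h import *
f=lambda x,y,z:onz('top',230+x/6,180+y/6,z)
C=[f(x,y,.014) for x,y in((137,42),(622,215),(533,486),(42,305))]
print('centre',np.mean(C,0))
ya=(C[0]-C[1]+C[3]-C[2]);print('fix yaw of y axis-90',np.degrees(np.arctan2(ya[1],ya[0]))-90, np.linalg.norm(ya)/2)
h=f(358,241,.131);g=f(308,409,.1725);print('head',h,'grip',g,np.linalg.norm((g-h)[:2]),'dir deg',np.degrees(np.arctan2(*(g-h)[1::-1])))
from scipy.spatial.transform import Rotation as R
s=robot.state();M=R.from_quat(s['ee_rot']).as_matrix();print(M)
for z in(.21,.142): print(M.T@(np.array([g[0],g[1],z])-s['tcp_pos'])/.04)
E
```

```text
centre [0.51949785 0.0859577  0.014     ]
fix yaw of y axis-90 -18.23025093175768 0.19700926100583832
head [0.52016081 0.08752351 0.131     ] grip [0.462864   0.10638069 0.1725    ] 0.060320127070431204 dir deg 161.7829033023191
[[ 9.20749257e-01  3.90154440e-01 -5.64148277e-04]
 [ 3.90154847e-01 -9.20748271e-01  1.34769932e-03]
 [ 6.37232203e-06 -1.46099833e-03 -9.99998933e-01]]
[ 11.69204659 -11.04859506   0.53121425]
[ 11.69203575 -11.04611136   2.23121244]
```

```bash
python3 -m creep '[1,0.95,-0.9,0,-1.7, 1,1.9,-1.8,0,-3.4, 1,2.85,-2.7,0,-5.1, 1,3.8,-3.6,0,-6.8, 1,4.75,-4.5,0,-8.5, 1,5.7,-5.4,0,-10.2, 1,6.65,-6.3,0,-11.9, 1,7.6,-7.2,0,-13.6]' 30
cat >> h.py <<'E'
from scipy.spatial.transform import Rotation as R
AX=np.array([.520,.0872])
def rep(T=None):
    s=robot.state();M=R.from_quat(s['ee_rot']).as_matrix();p=s['tcp_pos']
    r=p[:2]-AX
    print('t %.2f tcp'%s['t'],p.round(4),'head %.1f'%np.degrees(np.arctan2(M[1,0],M[0,0])),'q6 %.2f'%s['joint_pos'][5],'r %.4f phi %.1f'%(np.hypot(*r),np.degrees(np.arctan2(r[1],r[0]))%360),'F',s['force'].round(1),'w %.4f gf %.1f'%(s['grip_width'],s['gripper_force']))
    if T is not None: print('shift',(M.T@(np.array(T)-p)/.04).round(3))
    return s,M
E
python3 -c "
from h import *
rep([.463,.1062,.215])"
```

```text
t: 1.1
tcp_pos: [0.3726, -0.0979, 0.2311]
ee_rot: [0.699, 0.715, -0.0, 0.0]
force: [0.5, 0.3, 0.1]
grip_width: 0.0854
gripper_force: 0.0
t 1.10 tcp [ 0.3726 -0.0979  0.2311] head 91.2 q6 1.29 r 0.2367 phi 231.5 F [0.5 0.3 0.1] w 0.0854 gf 0.0
shift [5.054 2.371 0.403]
```

```bash
python3 -m creep '[1,0.8,0.4,0,-2, 1,1.6,0.8,0,-4, 1,2.4,1.2,0,-6, 1,3.2,1.55,0,-8, 1,4.0,1.95,0,-10, 1,4.6,2.2,0.2,-12, 1,5.05,2.37,0.4,-14, 1,5.05,2.37,0.4,-14]'
python3 - <<'E'
from h import *
s,M=rep([.463,.1062,.138])
p,d=robot.get_image('wrist');cv2.imwrite('pics/w1.png',p[:,:,::-1])
p,d=robot.get_image('top');cv2.imwrite('pics/t1.png',cv2.resize(p[180:265,230:345],None,fx=6,fy=6,interpolation=cv2.INTER_CUBIC)[:,:,::-1])
E
```

```text
t: 2.1
tcp_pos: [0.4634, 0.1047, 0.2142]
ee_rot: [0.165, 0.986, -0.0, -0.001]
force: [0.3, -0.0, -0.5]
grip_width: 0.0858
gripper_force: 0.0
t 2.10 tcp [0.4634 0.1047 0.2142] head 161.0 q6 0.55 r 0.0592 phi 162.8 F [ 0.3 -0.  -0.5] w 0.0858 gf 0.0
shift [0.019 0.035 1.904]
```

View pics/w1.png

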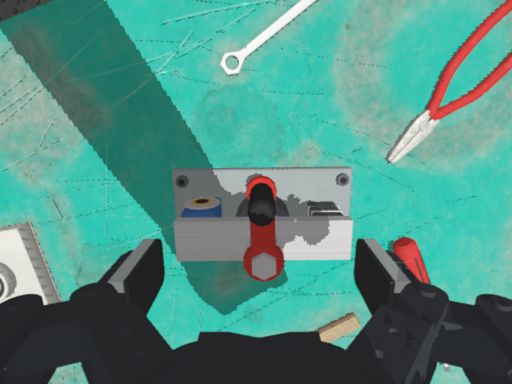

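The wrist view shows the grip upright, centred between the fingers at about (262,208), with the head at (264,264). I'll check these against my estimate while descending.

```bash
python3 - <<'E'
from h import *
s,M=rep()
c=robot.calibration('wrist');H=c['hand_eye']
for (u,v,z) in((262,211,.1725),(264,265,.131)):
    d=M@H[:3,:3]@np.linalg.inv(c['intrinsics'])@np.array([u,v,1.]);o=s['tcp_pos']+M@H[:3,3]
    print(o+d*(z-o[2])/d[2])
E
python3 -m creep '[1,0.02,0.03,0.3,0, 1,0.02,0.03,0.6,0, 1,0.02,0.03,0.9,0, 1,0.02,0.03,1.2,0, 1,0.02,0.03,1.5,0, 1,0.02,0.03,1.75,0, 1,0.02,0.03,1.9,0, 1,0.02,0.03,1.9,0]'
python3 -c "
from h import *
rep([.463,.1062,.138])"
```

```text
t 2.20 tcp [0.4634 0.1037 0.2151] head 160.8 q6 0.55 r 0.0590 phi 163.8 F [0.4 0.7 0.5] w 0.0852 gf 0.0
[0.46270273 0.10545288 0.1725    ]
[0.51996059 0.08775079 0.131     ]
t: 3.2
tcp_pos: [0.4632, 0.1053, 0.1389]
ee_rot: [0.165, 0.986, -0.0, -0.0]
force: [0.4, 1.1, 0.1]
grip_width: 0.0857
gripper_force: 0.0
t 3.20 tcp [0.4632 0.1053 0.1389] head 161.0 q6 0.56 r 0.0596 phi 162.3 F [0.4 1.1 0.1] w 0.0857 gf 0.0
shift [0.012 0.019 0.023]
```

```bash
python3 -m creep '[0.25,0,0,0,0, 0.25,0,0,0,0, 0.25,0,0,0,0, 0.25,0,0,0,0, 0.25,0,0,0,0, 0.25,0,0,0,0, 0.25,0,0,0,0, 0.25,0,0,0,0]' 20
python3 - <<'E'
from h import *
rep([.463,.1062,.138])
r=60/40
# backward arc: tool x radial outward, heading increases, y tool = clockwise tangent
for k in range(1,9):
    a=np.radians(2.5*k); print(round(-r*(1-np.cos(a)),3),round(-r*np.sin(a),3),-0.5*k)
E
```

```text
t: 4.2
tcp_pos: [0.4634, 0.1054, 0.1393]
ee_rot: [0.165, 0.986, 0.0, -0.0]
force: [-0.1, -0.8, 0.7]
grip_width: 0.0216
gripper_force: 0.0
t 4.20 tcp [0.4634 0.1054 0.1393] head 161.0 q6 0.56 r 0.0595 phi 162.2 F [-0.1 -0.8  0.7] w 0.0216 gf 0.0
shift [0.016 0.017 0.033]
-0.001 -0.065 -0.5
-0.006 -0.131 -1.0
-0.013 -0.196 -1.5
-0.023 -0.26 -2.0
-0.036 -0.325 -2.5
-0.051 -0.388 -3.0
-0.069 -0.451 -3.5
-0.09 -0.513 -4.0
```

```bash
cat >> h.py <<'E'
def head():
    for n in('scene','top'):
        p,d=robot.get_image(n);P=pts(n,d);q=p.astype(int)
        rr=np.hypot(P[...,0]-AX[0],P[...,1]-AX[1]); m=(rr<.009)&(P[...,2]>.1)&(P[...,2]<.14)&(d>0)
        red=(rr<.05)&(P[...,2]>.09)&(P[...,2]<.14)&(q[...,0]>90)&(q[...,1]<60)
        v=(P[red][:,:2]-AX) 
        print(n,'head z',m.sum(),np.median(P[m][:,2]).round(4) if m.any() else None,'red',red.sum(),np.median(P[red][:,2]).round(4) if red.any() else None,'dir',np.degrees(np.arctan2(*v.mean(0)[::-1])).round(0)%360 if red.any() else None)
        cv2.imwrite('pics/last_%s.png'%n,p[:,:,::-1])
E
python3 -c "
from h import *
head()"
python3 -m creep '[0.25,-0.001,-0.065,0,-0.5, 0.25,-0.006,-0.13,0,-1, 0.25,-0.013,-0.195,0,-1.5, 0.25,-0.023,-0.26,0,-2, 0.25,-0.036,-0.325,0,-2.5, 0.25,-0.051,-0.39,0,-3, 0.25,-0.07,-0.45,0,-3.5, 0.25,-0.09,-0.513,0,-4]'
python3 -c "
from h import *
rep();head()"
```

```text
scene head z 40 0.1289 red 0 None dir None
top head z 0 None red 0 None dir None
t: 5.3
tcp_pos: [0.4601, 0.0853, 0.1393]
ee_rot: [-0.009, 1.0, 0.001, -0.0]
force: [0.3, 1.7, -0.2]
grip_width: 0.0209
gripper_force: 1.2
t 5.30 tcp [0.4601 0.0853 0.1393] head -178.9 q6 0.16 r 0.0599 phi 181.8 F [ 0.3  1.7 -0.2] w 0.0209 gf 1.2
scene head z 36 0.1291 red 50 0.1205 dir 102.0
top head z 0 None red 0 None dir None
```

```bash
python3 -m creep '[0.25,0,-0.033,0,-0.25, 0.25,-0.001,-0.065,0,-0.5, 0.25,-0.003,-0.098,0,-0.75, 0.25,-0.006,-0.131,0,-1, 0.25,-0.009,-0.163,0,-1.25, 0.25,-0.013,-0.196,0,-1.5, 0.25,-0.018,-0.228,0,-1.75, 0.25,-0.023,-0.26,0,-2]'
python3 -c "
from h import *
rep();head()"
python3 -m creep '[0.25,0,-0.033,0,-0.25, 0.25,-0.001,-0.065,0,-0.5, 0.25,-0.003,-0.098,0,-0.75, 0.25,-0.006,-0.131,0,-1, 0.25,-0.009,-0.163,0,-1.25, 0.25,-0.013,-0.196,0,-1.5, 0.25,-0.018,-0.228,0,-1.75, 0.25,-0.023,-0.26,0,-2]'
python3 -c "
from h import *
rep();head()"
```

```text
t: 6.4
tcp_pos: [0.4612, 0.0743, 0.1393]
ee_rot: [-0.096, 0.995, 0.0, -0.0]
force: [-0.4, 2.6, 0.2]
grip_width: 0.0215
gripper_force: 1.2
t 6.40 tcp [0.4612 0.0743 0.1393] head -169.0 q6 -0.03 r 0.0602 phi 192.4 F [-0.4  2.6  0.2] w 0.0215 gf 1.2
scene head z 40 0.1286 red 72 0.1205 dir 124.0
top head z 30 0.1312 red 41 0.1236 dir 69.0
t: 7.5
tcp_pos: [0.4641, 0.0643, 0.1393]
ee_rot: [-0.183, 0.983, 0.0, -0.0]
force: [-0.8, 2.2, 0.7]
grip_width: 0.0209
gripper_force: 1.2
t 7.50 tcp [0.4641 0.0643 0.1393] head -159.0 q6 -0.23 r 0.0604 phi 202.3 F [-0.8  2.2  0.7] w 0.0209 gf 1.2
scene head z 41 0.1288 red 105 0.1203 dir 155.0
top head z 60 0.1316 red 114 0.124 dir 149.0
```

Still on the rim; keep going in 10° steps.

```bash
python3 -m creep '[0.25,0,-0.033,0,-0.25, 0.25,-0.001,-0.065,0,-0.5, 0.25,-0.003,-0.098,0,-0.75, 0.25,-0.006,-0.131,0,-1, 0.25,-0.009,-0.163,0,-1.25, 0.25,-0.013,-0.196,0,-1.5, 0.25,-0.018,-0.228,0,-1.75, 0.25,-0.023,-0.26,0,-2]'
python3 -c "
from h import *
rep();head()"
```

```text
t: 8.6
tcp_pos: [0.4687, 0.0549, 0.1393]
ee_rot: [-0.268, 0.964, 0.0, -0.0]
force: [-1.1, 1.6, 0.1]
grip_width: 0.0216
gripper_force: 1.2
t 8.60 tcp [0.4687 0.0549 0.1393] head -149.0 q6 -0.43 r 0.0606 phi 212.2 F [-1.1  1.6  0.1] w 0.0216 gf 1.2
scene head z 43 0.1289 red 139 0.1209 dir 175.0
top head z 64 0.1311 red 172 0.124 dir 196.0
```

```bash
python3 -m creep '[0.25,0,-0.033,0,-0.25, 0.25,-0.002,-0.065,0,-0.5, 0.25,-0.005,-0.098,0,-0.75, 0.25,-0.008,-0.131,0,-1, 0.25,-0.012,-0.163,0,-1.25, 0.25,-0.017,-0.196,0,-1.5, 0.25,-0.022,-0.228,0,-1.75, 0.25,-0.03,-0.26,0,-2]'
python3 -c "
from h import *
rep();head()"
```

```text
t: 9.7
tcp_pos: [0.475, 0.0466, 0.1393]
ee_rot: [-0.351, 0.937, -0.0, -0.0]
force: [-1.3, 1.9, -0.5]
grip_width: 0.0216
gripper_force: 1.2
t 9.70 tcp [0.475  0.0466 0.1393] head -139.0 q6 -0.62 r 0.0606 phi 222.1 F [-1.3  1.9 -0.5] w 0.0216 gf 1.2
scene head z 37 0.1291 red 155 0.1212 dir 191.0
top head z 62 0.1312 red 204 0.1244 dir 213.0
```

```bash
python3 -m creep '[0.25,0,-0.033,0,-0.25, 0.25,-0.002,-0.065,0,-0.5, 0.25,-0.005,-0.098,0,-0.75, 0.25,-0.008,-0.131,0,-1, 0.25,-0.012,-0.163,0,-1.25, 0.25,-0.017,-0.196,0,-1.5, 0.25,-0.022,-0.228,0,-1.75, 0.25,-0.03,-0.26,0,-2]'
python3 -c "
from h import *
rep();head()"
```

```text
t: 10.8
tcp_pos: [0.4828, 0.0395, 0.1393]
ee_rot: [-0.431, 0.902, -0.0, -0.0]
force: [-2.0, 1.5, -0.2]
grip_width: 0.0214
gripper_force: 1.1
t 10.80 tcp [0.4828 0.0395 0.1393] head -129.0 q6 -0.81 r 0.0605 phi 232.0 F [-2.   1.5 -0.2] w 0.0214 gf 1.1
scene head z 39 0.1288 red 169 0.121 dir 204.0
top head z 63 0.1312 red 218 0.1242 dir 225.0
```

```bash
python3 -m creep '[0.25,0,-0.033,0,-0.25, 0.25,-0.002,-0.065,0,-0.5, 0.25,-0.005,-0.098,0,-0.75, 0.25,-0.008,-0.131,0,-1, 0.25,-0.012,-0.163,0,-1.25, 0.25,-0.017,-0.196,0,-1.5, 0.25,-0.022,-0.228,0,-1.75, 0.25,-0.03,-0.26,0,-2]'
python3 -c "
from h import *
rep();head()"
```

```text
t: 11.9
tcp_pos: [0.4915, 0.0342, 0.1395]
ee_rot: [-0.508, 0.861, 0.0, 0.0]
force: [-2.8, 2.1, 1.9]
grip_width: 0.0214
gripper_force: 1.5
t 11.90 tcp [0.4915 0.0342 0.1395] head -118.9 q6 -1.00 r 0.0602 phi 241.8 F [-2.8  2.1  1.9] w 0.0214 gf 1.5
scene head z 39 0.1188 red 175 0.1116 dir 218.0
top head z 60 0.1211 red 232 0.1142 dir 237.0
```

The bolt dropped about 10.1 mm (head 131.2 → 121.1). Now follow it down and grip.

```bash
python3 -m creep '[0.25,0,0,0.1,0, 0.25,0,0,0.2,0, 0.25,0,0,0.28,0, 0.25,0,0,0.28,0, 0.15,0,0,0.28,0, 0.1,0,0,0.28,0, 0.1,0,0,0.28,0, 0.1,0,0,0.28,0]' 30
python3 - <<'E'
from h import *
rep();head()
for k in range(1,9):
    a=np.radians(5*k); print([0.1,round(-1.5*(1-np.cos(a)),3),round(1.5*np.sin(a),3),round(.0389*k/8,3),k])
E
```

```text
t: 13.0
tcp_pos: [0.4915, 0.0339, 0.1279]
ee_rot: [-0.507, 0.862, -0.0, -0.0]
force: [-0.6, -0.2, -3.1]
grip_width: 0.0169
gripper_force: 29.6
t 13.00 tcp [0.4915 0.0339 0.1279] head -119.0 q6 -0.99 r 0.0604 phi 241.9 F [-0.6 -0.2 -3.1] w 0.0169 gf 29.6
scene head z 42 0.1189 red 171 0.1117 dir 219.0
top head z 59 0.1218 red 219 0.1143 dir 238.0
[0.1, np.float64(-0.006), np.float64(0.131), 0.005, 1]
[0.1, np.float64(-0.023), np.float64(0.26), 0.01, 2]
[0.1, np.float64(-0.051), np.float64(0.388), 0.015, 3]
[0.1, np.float64(-0.09), np.float64(0.513), 0.019, 4]
[0.1, np.float64(-0.141), np.float64(0.634), 0.024, 5]
[0.1, np.float64(-0.201), np.float64(0.75), 0.029, 6]
[0.1, np.float64(-0.271), np.float64(0.86), 0.034, 7]
[0.1, np.float64(-0.351), np.float64(0.964), 0.039, 8]
```

```bash
python3 -m creep '[0.1,-0.006,0.131,0.005,1, 0.1,-0.023,0.26,0.01,2, 0.1,-0.051,0.388,0.015,3, 0.1,-0.09,0.513,0.02,4, 0.1,-0.141,0.634,0.024,5, 0.1,-0.201,0.75,0.029,6, 0.1,-0.271,0.86,0.034,7, 0.1,-0.351,0.964,0.039,8]'
python3 -c "
from h import *
rep();head()"
```

```text
t: 14.1
tcp_pos: [0.4641, 0.0643, 0.1265]
ee_rot: [-0.18, 0.984, -0.001, -0.001]
force: [-2.7, -3.7, -1.7]
grip_width: 0.0166
gripper_force: 29.7
t 14.10 tcp [0.4641 0.0643 0.1265] head -159.2 q6 -0.22 r 0.0604 phi 202.3 F [-2.7 -3.7 -1.7] w 0.0166 gf 29.7
scene head z 38 0.1177 red 107 0.1095 dir 150.0
top head z 53 0.12 red 103 0.1131 dir 103.0
```

Works well; forces small. Continue.

```bash
python3 -m creep '[0.1,-0.006,0.131,0.005,1, 0.1,-0.023,0.26,0.01,2, 0.1,-0.051,0.388,0.015,3, 0.1,-0.09,0.513,0.02,4, 0.1,-0.141,0.634,0.024,5, 0.1,-0.201,0.75,0.029,6, 0.1,-0.271,0.86,0.034,7, 0.1,-0.351,0.964,0.039,8]'
python3 -c "
from h import *
rep();head()"
python3 -m creep '[0.1,-0.006,0.131,0.005,1, 0.1,-0.023,0.26,0.01,2, 0.1,-0.051,0.388,0.015,3, 0.1,-0.09,0.513,0.02,4, 0.1,-0.141,0.634,0.024,5, 0.1,-0.201,0.75,0.029,6, 0.1,-0.271,0.86,0.034,7, 0.1,-0.351,0.964,0.039,8]'
python3 -c "
from h import *
rep();head()"
```

```text
t: 15.2
tcp_pos: [0.4619, 0.1061, 0.1248]
ee_rot: [0.166, 0.986, -0.0, -0.002]
force: [-9.2, -0.1, 2.7]
grip_width: 0.0169
gripper_force: 30.2
t 15.20 tcp [0.4619 0.1061 0.1248] head 160.9 q6 0.56 r 0.0611 phi 161.9 F [-9.2 -0.1  2.7] w 0.0169 gf 30.2
scene head z 39 0.1158 red 0 None dir None
top head z 0 None red 0 None dir None
t: 16.3
tcp_pos: [0.4878, 0.1406, 0.1233]
ee_rot: [0.492, 0.87, 0.002, -0.004]
force: [-8.9, 9.6, 0.7]
grip_width: 0.0171
gripper_force: 30.0
t 16.30 tcp [0.4878 0.1406 0.1233] head 121.0 q6 1.31 r 0.0623 phi 121.1 F [-8.9  9.6  0.7] w 0.0171 gf 30.0
scene head z 3 0.1161 red 0 None dir None
top head z 0 None red 0 None dir None
```

```bash
python3 -m creep '[0.1,0.01,0.131,0.005,1, 0.1,0.01,0.26,0.01,2, 0.1,-0.01,0.388,0.015,3, 0.1,-0.045,0.513,0.02,4, 0.1,-0.09,0.634,0.024,5, 0.1,-0.15,0.75,0.029,6, 0.1,-0.22,0.86,0.034,7, 0.1,-0.3,0.964,0.039,8]'
python3 -c "
from h import *
rep();head()"
```

```text
t: 17.4
tcp_pos: [0.5297, 0.1501, 0.122]
ee_rot: [0.76, 0.649, 0.002, -0.002]
force: [-1.2, 7.9, -3.8]
grip_width: 0.0171
gripper_force: 29.5
t 17.40 tcp [0.5297 0.1501 0.122 ] head 81.0 q6 2.00 r 0.0636 phi 81.3 F [-1.2  7.9 -3.8] w 0.0171 gf 29.5
scene head z 1 0.11 red 5 0.1034 dir 97.0
top head z 0 None red 0 None dir None
```

```bash
python3 - <<'E'
from h import *
P=np.array([(.4915,.0339),(.4641,.0643),(.4619,.1061),(.4878,.1406),(.5297,.1501)])
s=np.linalg.lstsq(np.c_[2*P,np.ones(5)],(P**2).sum(1),rcond=None)[0];r=np.sqrt(s[2]+s[:2]@s[:2]);print(s[:2],r,np.hypot(*(P-s[:2]).T)-r)
E
```

```text
[0.5215568  0.08836374] 0.06224049064566644 [-3.34943433e-05  5.19472230e-05 -2.96908854e-06 -4.60485588e-05
  3.05094942e-05]
```

```bash
python3 -m creep '[0.1,0.004,0.136,0.005,1, 0.1,-0.004,0.27,0.01,2, 0.1,-0.023,0.403,0.015,3, 0.1,-0.054,0.532,0.02,4, 0.1,-0.106,0.658,0.024,5, 0.1,-0.168,0.778,0.029,6, 0.1,-0.241,0.892,0.034,7, 0.1,-0.324,1.0,0.039,8]'
python3 - <<'E'
from h import *
AX[:]=[.5216,.0884]
s,M=rep();head()
# fixed orientation: grip offset: TCP = C + 60mm*u(phi) + 2.2mm*xtool
h=np.arctan2(M[1,0],M[0,0]); C=AX+.0022*M[:2,0]
v=s['tcp_pos'][:2]-C; ph=np.arctan2(v[1],v[0]); print('phi',np.degrees(ph),np.hypot(*v))
for c in range(4):
  p0=ph-c*np.radians(40)
  for k in range(1,9):
    a=p0-np.radians(5*k); d=.06*np.array([np.cos(a)-np.cos(p0),np.sin(a)-np.sin(p0),0])
    q=M.T@d/.04; print('0.1,%.3f,%.3f,%.3f,0,'%(q[0],q[1],.0389*k/8),end=' ')
  print()
E
```

```text
t: 18.5
tcp_pos: [0.5681, 0.1297, 0.1204]
ee_rot: [0.937, 0.35, 0.002, -0.001]
force: [2.6, 3.6, -4.6]
grip_width: 0.0172
gripper_force: 29.5
t 18.50 tcp [0.5681 0.1297 0.1204] head 41.0 q6 2.65 r 0.0622 phi 41.6 F [ 2.6  3.6 -4.6] w 0.0172 gf 29.5
scene head z 40 0.1111 red 156 0.1042 dir 61.0
top head z 0 None red 0 None dir None
phi 41.65753830187359 0.0599680098284587
0.1,-0.004,0.131,0.005,0, 0.1,-0.020,0.261,0.010,0, 0.1,-0.046,0.389,0.015,0, 0.1,-0.084,0.514,0.019,0, 0.1,-0.133,0.636,0.024,0, 0.1,-0.192,0.752,0.029,0, 0.1,-0.261,0.864,0.034,0, 0.1,-0.339,0.968,0.039,0, 
0.1,-0.087,0.098,0.005,0, 0.1,-0.183,0.187,0.010,0, 0.1,-0.285,0.268,0.015,0, 0.1,-0.395,0.340,0.019,0, 0.1,-0.510,0.402,0.024,0, 0.1,-0.631,0.453,0.029,0, 0.1,-0.755,0.494,0.034,0, 0.1,-0.882,0.524,0.039,0, 
0.1,-0.130,0.019,0.005,0, 0.1,-0.260,0.026,0.010,0, 0.1,-0.391,0.022,0.015,0, 0.1,-0.521,0.006,0.019,0, 0.1,-0.649,-0.020,0.024,0, 0.1,-0.774,-0.058,0.029,0, 0.1,-0.896,-0.107,0.034,0, 0.1,-1.013,-0.166,0.039,0, 
0.1,-0.111,-0.069,0.005,0, 0.1,-0.216,-0.147,0.010,0, 0.1,-0.314,-0.235,0.015,0, 0.1,-0.403,-0.330,0.019,0, 0.1,-0.484,-0.433,0.024,0, 0.1,-0.556,-0.542,0.029,0, 0.1,-0.618,-0.658,0.034,0, 0.1,-0.669,-0.778,0.039,0,
```

```bash
python3 -m creep '[0.1,-0.004,0.131,0.005,0, 0.1,-0.02,0.261,0.01,0, 0.1,-0.046,0.389,0.015,0, 0.1,-0.084,0.514,0.02,0, 0.1,-0.133,0.636,0.024,0, 0.1,-0.192,0.752,0.029,0, 0.1,-0.261,0.864,0.034,0, 0.1,-0.339,0.968,0.039,0]'
python3 -c "
from h import *
AX[:]=[.5216,.0884];rep()"
python3 -m creep '[0.1,-0.087,0.098,0.005,0, 0.1,-0.183,0.187,0.01,0, 0.1,-0.285,0.268,0.015,0, 0.1,-0.395,0.34,0.02,0, 0.1,-0.51,0.402,0.024,0, 0.1,-0.631,0.453,0.029,0, 0.1,-0.755,0.494,0.034,0, 0.1,-0.882,0.524,0.039,0]'
python3 -c "
from h import *
AX[:]=[.5216,.0884];rep();head()"
```

```text
t: 19.6
tcp_pos: [0.5829, 0.0903, 0.1188]
ee_rot: [0.936, 0.351, 0.001, 0.0]
force: [4.9, 1.1, -5.3]
grip_width: 0.0171
gripper_force: 29.5
t 19.60 tcp [0.5829 0.0903 0.1188] head 41.1 q6 2.58 r 0.0614 phi 1.8 F [ 4.9  1.1 -5.3] w 0.0171 gf 29.5
t: 20.6
tcp_pos: [0.5684, 0.0509, 0.1171]
ee_rot: [0.937, 0.35, -0.0, -0.0]
force: [4.0, -0.4, -4.1]
grip_width: 0.0169
gripper_force: 29.6
t 20.60 tcp [0.5684 0.0509 0.1171] head 41.0 q6 2.52 r 0.0599 phi 321.3 F [ 4.  -0.4 -4.1] w 0.0169 gf 29.6
scene head z 40 0.1084 red 95 0.1008 dir 0.0
top head z 59 0.1106 red 88 0.1034 dir 186.0
```

```bash
python3 -m creep '[0.1,-0.13,0.019,0.005,0, 0.1,-0.26,0.026,0.01,0, 0.1,-0.391,0.022,0.015,0, 0.1,-0.521,0.006,0.02,0, 0.1,-0.649,-0.02,0.024,0, 0.1,-0.774,-0.058,0.029,0, 0.1,-0.896,-0.107,0.034,0, 0.1,-1.013,-0.166,0.039,0]'
python3 -c "
from h import *
AX[:]=[.5216,.0884];rep()"
python3 -m creep '[0.1,-0.111,-0.069,0.005,0, 0.1,-0.216,-0.147,0.01,0, 0.1,-0.314,-0.235,0.015,0, 0.1,-0.403,-0.33,0.02,0, 0.1,-0.484,-0.433,0.024,0, 0.1,-0.556,-0.542,0.029,0, 0.1,-0.618,-0.658,0.034,0, 0.1,-0.669,-0.778,0.039,0]'
python3 -c "
from h import *
AX[:]=[.5216,.0884];s,M=rep();head()
v=s['tcp_pos'][:2]-AX-.0022*M[:2,0];print(np.hypot(*v),np.degrees(np.arctan2(v[1],v[0]))%360)"
```

```text
t: 21.7
tcp_pos: [0.5333, 0.0307, 0.1155]
ee_rot: [0.937, 0.35, 0.0, -0.001]
force: [0.6, 8.2, -4.5]
grip_width: 0.017
gripper_force: 29.8
t 21.70 tcp [0.5333 0.0307 0.1155] head 41.0 q6 2.48 r 0.0589 phi 281.5 F [ 0.6  8.2 -4.5] w 0.0170 gf 29.8
t: 22.7
tcp_pos: [0.4943, 0.0371, 0.1143]
ee_rot: [0.937, 0.35, 0.002, -0.001]
force: [6.4, 8.7, -5.8]
grip_width: 0.017
gripper_force: 29.5
t 22.70 tcp [0.4943 0.0371 0.1143] head 41.0 q6 2.50 r 0.0581 phi 242.0 F [ 6.4  8.7 -5.8] w 0.0170 gf 29.5
scene head z 40 0.1058 red 137 0.0982 dir 214.0
top head z 59 0.1084 red 195 0.1009 dir 235.0
0.06015363703409677 241.25436317430479
```

The turn is complete, but the grip is carrying the bolt at the top of the thread play (Fz −5.8 N). I'll ease it down about 1 mm and turn a few degrees more.

```bash
python3 -m creep '[0.1,-0.01,-0.03,0.01,0, 0.1,-0.02,-0.06,0.02,0, 0.1,-0.03,-0.09,0.03,0, 0.1,-0.04,-0.12,0.03,0, 0.1,-0.04,-0.12,0.03,0, 0.1,-0.04,-0.12,0.03,0, 0.1,-0.04,-0.12,0.03,0, 0.1,-0.04,-0.12,0.03,0]'
python3 -c "
from h import *
AX[:]=[.5216,.0884];s,M=rep();head();head()
v=s['tcp_pos'][:2]-AX-.0022*M[:2,0];print(np.hypot(*v),np.degrees(np.arctan2(v[1],v[0]))%360)"
```

```text
t: 23.8
tcp_pos: [0.4907, 0.0393, 0.1138]
ee_rot: [0.937, 0.35, 0.002, -0.0]
force: [5.3, 7.1, -3.7]
grip_width: 0.017
gripper_force: 29.9
t 23.80 tcp [0.4907 0.0393 0.1138] head 41.0 q6 2.50 r 0.0580 phi 237.8 F [ 5.3  7.1 -3.7] w 0.0170 gf 29.9
scene head z 40 0.1051 red 147 0.0975 dir 209.0
top head z 59 0.1079 red 192 0.1004 dir 231.0
scene head z 36 0.1051 red 147 0.0973 dir 209.0
top head z 56 0.1081 red 192 0.1005 dir 231.0
0.060122956714908624 237.17334651036097
```

```bash
python3 -m creep '[0.1,0,0,0.01,0, 0.1,0,0,0.02,0, 0.1,0,0,0.02,0, 0.1,0,0,0.02,0, 0.1,0,0,0.02,0, 0.1,0,0,0.02,0, 0.1,0,0,0.02,0, 0.1,0,0,0.02,0]'
python3 -c "
from h import *
AX[:]=[.5216,.0884];s,M=rep();head();head()"
```

```text
t: 25.0
tcp_pos: [0.4907, 0.0393, 0.1135]
ee_rot: [0.937, 0.35, 0.003, -0.0]
force: [3.7, 6.8, 0.7]
grip_width: 0.0174
gripper_force: 30.3
t 25.00 tcp [0.4907 0.0393 0.1135] head 41.0 q6 2.50 r 0.0580 phi 237.8 F [3.7 6.8 0.7] w 0.0174 gf 30.3
scene head z 34 0.105 red 146 0.0969 dir 208.0
top head z 57 0.1075 red 191 0.1003 dir 231.0
scene head z 35 0.1052 red 143 0.0973 dir 207.0
top head z 59 0.1072 red 192 0.1003 dir 231.0
```

View pics/last_scene.png

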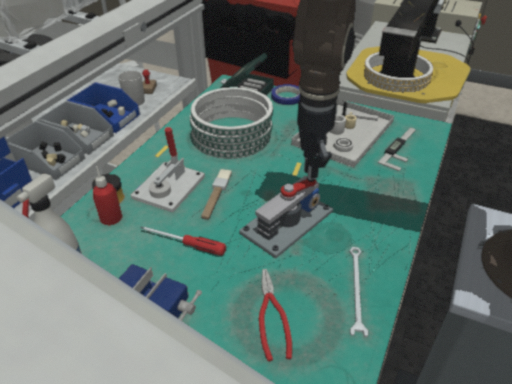

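The gripper still holds the grip at about (315,175) and the loose tools lie where they were. The bolt has sunk about 23.8 mm, with almost no vertical load on the grip. I'm handing the job in.

```bash
python3 -c "
from cell import robot
print(robot.close_job())"
```

```text
the job is handed in; nothing more can be done
None
```

The bolt was swung back until it dropped about 10 mm into the thread entry, then turned forward one full turn (about 24 mm sunk by camera). I handed the job in at about 25 s, still holding the black grip, with the loose tools where they were; no verdict was shown.

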